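# Unlock the tool caddy and hold the lock open

### The arm

A 6-joint arm with a two-finger parallel gripper is mounted at the origin on the work surface. World frame = base frame: x ahead of the robot, y to its left, z up, the work surface at z = 0. Lengths are in m, angles in degrees, forces in N, time in s.
With the tool pointing down it reaches from about 0.25 to 0.725 m from the base axis. Payload 9.7 kg.
Tool frame: the origin (TCP) lies at the very end of the fingers, on their centre line; the grasp point (between the pads) lies 19 mm behind it (bot.pinch_z is the distance from the TCP to the grasp point, in m); x points along the fingers, z is the direction in which the jaws open and shut, and the axes are right-handed (so a half turn about x gives the same grasp; the last joint's range is limited). The gripper opens to 85 mm and grips with 20 to 120 N. Pads are 22 mm wide; open, the fingers measure 114 mm over their backs; the gripper's body (76 mm by 85 mm) begins 54 mm behind the grasp point. The pads swing forward as they close: fully open they stand 13 mm farther back than shut.
Start: joints at [0, 4.979, 10.078, 95.1, 0, 90], TCP at [0.55, -0, 0.231] pointing down, gripper open.
Joint ranges: [-179.16, 179.16], [-48.56, 103.87], [-65.8, 70.77], [-126.05, 130.52], [-82.76, 87.17], [-180, 180]. Speed limits (degrees/s): [127.2, 127.2, 147.25, 180, 180, 180].

### API

Orientations are given as [roll, pitch, yaw] about the fixed x, y, z axes, in that order (R = Rz(yaw) Ry(pitch) Rx(roll)).
In Python, from workcell import bot gives the robot as it stands.
- The arm moves only by the tool play_rows, never from a script. Its argument "rows" is a list of rows, each a list of 3 entries, a list of its own where there are three numbers: the shift along the tool's x, y, z in cm, then the turn about the tool's x in degrees, then the finger opening in cm, from 0 to 8.54. A call has 1 to 12 rows; each row is the pose to reach, as a shift and turn from the pose commanded when the call began, along the tool's axes at that moment; what a row does not reach only later rows make up. A row lasts 1/12 s, in which the tool goes at most 41.7 mm and 7.16 degrees, less where a joint would pass 70% of its speed; a pose out of reach is approached as far as the arm can. A call with a gripper value outside its range is refused whole. The fingers move at their own pace and stop on an object; "squeeze" is the grip in N (left out, the last holds). Time passes only in rows, so rows that repeat a pose let the fingers close. It gives the time, the measured TCP pose, the force and the opening at its end, in the units of the state.
- bot.get_obs(): the state, without advancing time (a new reading comes with each control period).
- bot.camera(name): name is "scene" or "side" or "wrist"; returns (picture, depth): 400x640x3 uint8, blue, green, red; 400x640 float32, m along the optical axis (not along the pixel's ray), 0 where there is no reading.
- bot.camera_model(name): a dict with "fx", "fy", "cx", "cy" (pixels), "k1" (the pictures are not rectified: a ray, as slopes to the right and down, at radius r is drawn at 1 + k1 r^2 times it, then the intrinsics apply), "origin" and "attitude" of the camera in the world; the wrist camera has in their place "mount" (4x4, takes a point from camera to tool coordinates, whose origin is the TCP and whose axes are the tool frame's). Camera axes: x right, y down, z forward; pixel columns grow to the right and rows downward; lengths in m; the calibration is good to about 2 mm. A picture is of the moment at which its call begins: read the wrist's pose just before it. camera_model takes no time and is no camera call.
- bot.job_done(): hands the job in, once; it reports no verdict.
The state is a dict: "time": time; "q": joint angles; "qd": joint speeds; "joint_efforts": joint torques, N m; "ee_pos": TCP position; "tcp_rot": TCP orientation; "wrist_force": force on the tool from outside, world axes, zero at the start; "torque": the same for the moment, N m; "opening": finger opening in m.
Only numpy, scipy, OpenCV 4.12 (cv2) and the standard library are available. Lean on these libraries where they do the work, as an engineer would, in place of code of your own. Each camera call takes 0.05 s, during which the arm holds its last target.

### The job

Pull the flat-bladed steel key out of the wooden rest (leave the T-handled spike beside it), push it blade-down all the way into the lock on the green tool caddy, working it past the sticky pins until its head sits on the lock face, and only then turn it a quarter turn clockwise, seen from above, so that the catch arm swings off the lid. The lock springs back, so finish while still gripping the key and holding it turned and fully in. Leave the other things on the bench where they are.

Things in the scene. Friction and masses are not known exactly. Their poses are not given: they have to be found in the camera images.
- key: Loose steel key, 70 g, upright in the rest. Origin: centre of the underside of its head (the shoulder). Head: plate 8 mm (x) by 38 mm (y) by 46 mm (up, z), a small dark round mark on each face; grip it across the 8 mm. Blade along -z: 5 mm (x) by 16 mm (y), 40 mm long, the last 10 mm tapering to 7 mm wide. Same when turned half round.
- key_tip (a point): Tip of the key's blade, 40 mm below the key's origin along its own -z.
- rest: Fixed wooden block 80 mm (x) by 180 mm (y) by 60 mm tall, origin at the centre of its underside. Two equal loose slots 9 by 19 mm, 50 mm deep, in its top at y = -44 and +44 mm; one holds the key, the other the spike (either way round). The things in them stand with their heads' undersides on the block's top; their long way is along the block's y.
- spike: Bystander: T-handled tool in the other slot: round steel shank 7 mm, wooden crossbar 60 mm long and 12 mm thick, 40 mm above its origin, which lies at block-top height. Leave it.
- lock_mouth (a point): Keyhole centre in the lock's upper face, 118 mm above the bench, on the vertical turning axis; z up, x towards the lid. At rest the keyhole is a slot 7 mm along x by 18.5 mm along y, 50 mm deep, its long edges bevelled 3 mm, in a 30 mm square brass plug. The key goes in with its 16 mm width along y, either way round; fully in, its head rests on the lock face (key origin at this point).
- caddy: Fixed green tool caddy; origin on the bench under the lock axis, x over the lid. A dark lock collar 64 mm square stands before a box 190 mm (x) by 220 mm (y), centre 125 mm from the lock, lid top 112 mm up; black handle 138 mm high, 140 mm from the lock. A steel catch arm 12 mm wide reaches 74 mm from the lock axis over the lid, its top 3 mm below the lock face.
- pin_a (a joint): Slide in m of one of two sticky pins (round-nosed, 8 mm) in the slot's narrow ends, this one 13 mm below the lock face at the +y end. At 0 it sticks out 4.5 mm into the slot; it must go to 0.001 to 0.004 for the blade to pass, and stays where it is pushed (needs 7 to 8 N sideways). The tapered tip wedges it aside: 10 to 20 N pushing straight down, less if the key is rocked 1 to 2 mm along y.
- pin_b (a joint): Slide in m of one of two sticky pins (round-nosed, 8 mm) in the slot's narrow ends, this one 25 mm below the lock face at the -y end. At 0 it sticks out 4.5 mm into the slot; it must go to 0.001 to 0.004 for the blade to pass, and stays where it is pushed (needs 7 to 8 N sideways). The tapered tip wedges it aside: 10 to 20 N pushing straight down, less if the key is rocked 1 to 2 mm along y.
- plug (a joint): Turn of the lock plug in rad: 0 at rest (catch arm over the lid), growing clockwise seen from above, stop at 1.75. A return spring (0.02 N m at rest, 0.07 N m at a quarter turn) brings it back when let go. The key has up to about 0.17 rad of play in the slot, so turn the key a little further than the plug needs.
- peg_a: Bystander: steel rock peg 265 mm long, 14 mm thick, lying on the bench, pointing away from the robot, between the places of caddy and rest.
- mallet: Bystander: wooden mallet lying on the bench, head 70 by 120 by 70 mm.
- small_pot: Bystander: small terracotta pot, 70 mm across, 60 mm tall, on the bench near the robot.
- brush: Bystander: flat brush with a wooden handle, lying on the bench to the robot's left.

How it is judged:
By the outcome, as a careful person would: the job done as asked, in the order asked, and still so for the second after the job is handed in, while the arm keeps its last pose, push and grip.
It also fails if it takes over 53 s, if anything falls off the work surface, if the arm or the gripper's body presses on something with over 40 N, if the wrist force passes 120 N, or if a joint passes its speed limit or range.

## Working session

There is one attempt and no reset: what is moved stays moved. The work goes in short steps, Python scripts to look and compute and a tool call to move; the robot and the scene stay as the last step left them, time stands still between calls to the robot, and variables do not carry over. Pictures are saved under pics/ and viewed, and the job is handed in when it is done.

Besides the shell and the picture viewer there is one more tool, called after "Call:" as name(argument=value, ...), one argument or row to a line, values as JSON. play_rows: Moves the arm, as the interface text tells. Its arguments: {"type":"object","properties":{"rows":{"type":"array"},"squeeze":{"type":"number"}},"required":["rows"]}

```bash
ls; mkdir -p pics
cat > h.py <<'E'
import numpy as np, cv2
from workcell import bot
from scipy.spatial.transform import Rotation as R
E
python3 - <<'E'
from h import *
o=bot.get_obs(); print(o)
for n in ("scene","side","wrist"):
    p,d=bot.camera(n); cv2.imwrite(f"pics/{n}0.png",p); np.save(f"pics/{n}0.npy",d); print(n,bot.camera_model(n))
E
```

```text
pics
{'time': 0.0, 'q': array([-1.51264030e-03,  5.01058880e+00,  1.00347677e+01,  9.50999988e+01,
        1.19388797e-03,  9.00004346e+01]), 'qd': array([ 0.07262405,  0.00962763,  0.07475618,  0.00021025, -0.00686663,
        0.13621986]), 'joint_efforts': array([ 7.68234549e-04, -5.20392072e+01,  4.64802504e+01,  1.63646933e-02,
        2.23589603e-05, -6.77332673e-05]), 'ee_pos': array([ 5.49768558e-01, -8.57557065e-06,  2.30590789e-01]), 'tcp_rot': array([179.09830953,  89.92417068, 179.09636153]), 'wrist_force': array([ 0.64831215,  0.42592451, -0.19923857]), 'torque': array([ 0.00131711,  0.00021865, -0.01815666]), 'opening': 0.08523727350206886}
scene {'fx': 424.1453589373479, 'fy': 424.1453589373479, 'cx': 321.22765405277704, 'cy': 194.08983981582224, 'k1': 0.007203621053339793, 'origin': array([1.61772918, 0.26710793, 0.83282465]), 'attitude': array([-123.85944194,    1.08168587,  102.80646403])}
side {'fx': 362.2159816004922, 'fy': 362.2159816004922, 'cx': 316.42174821143726, 'cy': 192.017574444937, 'k1': 0.0038210163877827564, 'origin': array([ 0.11613757, -0.70274409,  0.91744763]), 'attitude': array([-134.499342  ,   -0.67837601,  -32.10931631])}
wrist {'fx': 312.1491964572105, 'fy': 312.1491964572105, 'cx': 320.37589209373914, 'cy': 203.2742219059039, 'k1': -0.03546884462077883, 'mount': array([[-4.08777894e-04, -3.00802300e-01,  9.53686431e-01,
        -1.42601523e-01],
       [-1.07731687e-03, -9.53685825e-01, -3.00802570e-01,
         7.79951148e-02],
       [ 9.99999336e-01, -1.15038392e-03,  6.57862906e-05,
         8.52624686e-04],
       [ 0.00000000e+00,  0.00000000e+00,  0.00000000e+00,
         1.00000000e+00]])}
```

View pics/scene0.png

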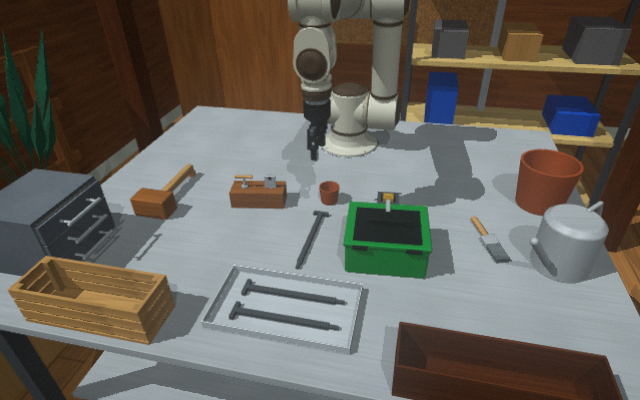

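View pics/side0.png

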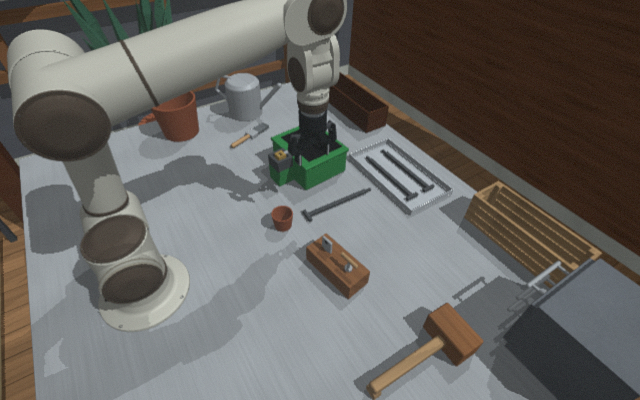

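View pics/wrist0.png

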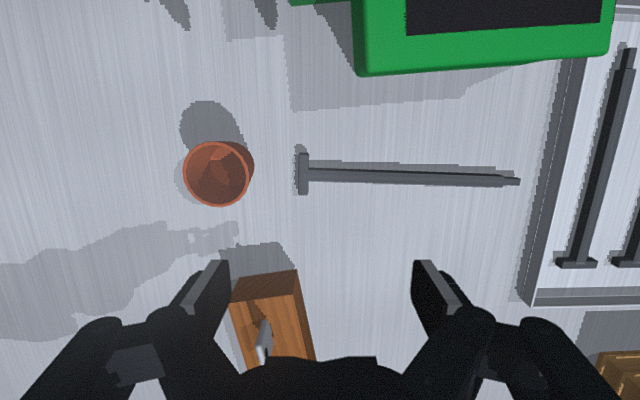

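The scene view shows the rest at about (258,192) and the caddy at (388,238). The side view shows the rest at (337,263), with the key at about (327,243) and the spike at about (348,265). I'll zoom in on both.

```bash
cat >> h.py <<'E'
def camT(name,o=None):
    m=bot.camera_model(name)
    if "mount" in m:
        o=o or bot.get_obs()
        T=np.eye(4);T[:3,:3]=R.from_euler('xyz',o['tcp_rot'],degrees=True).as_matrix();T[:3,3]=o['ee_pos']
        return m,T@m['mount']
    T=np.eye(4);T[:3,:3]=R.from_euler('xyz',m['attitude'],degrees=True).as_matrix();T[:3,3]=m['origin']
    return m,T
def rays(m,px):
    px=np.atleast_2d(px).astype(float)
    d=(px-[m['cx'],m['cy']])/[m['fx'],m['fy']]; s=d.copy()
    for _ in range(20): s=d/(1+m['k1']*(s**2).sum(1,keepdims=True))
    return np.c_[s,np.ones(len(s))]
def onplane(m,T,px,z):
    w=rays(m,px)@T[:3,:3].T; t=(z-T[2,3])/w[:,2]; return T[:3,3]+w*t[:,None]
def bydepth(m,T,px,dep):
    return (rays(m,px)*np.asarray(dep)[:,None])@T[:3,:3].T+T[:3,3]
def cloud(m,T,D):
    v,u=np.nonzero(D>0); return np.c_[u,v],bydepth(m,T,np.c_[u,v],D[v,u])
E
python3 - <<'E'
from h import *
p=cv2.imread("pics/scene0.png");q=cv2.imread("pics/side0.png")
a=p[165:285,220:440]; b=q[120:300,255:375]
cv2.imwrite("pics/sc_z.png",cv2.resize(a,(770,420),interpolation=cv2.INTER_CUBIC))
cv2.imwrite("pics/si_z.png",cv2.resize(b,(400,600),interpolation=cv2.INTER_CUBIC))
m,T=camT("side");D=np.load("pics/side0.npy")
uv,P=cloud(m,T,D)
# rest top
hsv=cv2.cvtColor(q,cv2.COLOR_BGR2HSV)[uv[:,1],uv[:,0]]
s=(abs(P[:,2]-.06)<.004)&(uv[:,0]>290)&(uv[:,0]<380)&(uv[:,1]>220)&(uv[:,1]<310)
print(s.sum(),P[s].mean(0),cv2.minAreaRect((P[s][:,:2]*1000).astype(np.float32)))
s2=(P[:,2]>.068)&(P[:,2]<.12)&(uv[:,0]>300)&(uv[:,0]<375)&(uv[:,1]>225)&(uv[:,1]<310)
for k in np.nonzero(s2)[0]: print(uv[k],P[k].round(3))
E
```

```text
1261 [ 0.49056119 -0.23796714  0.05975038] ((493.2563171386719, -229.45770263671875), (82.56845092773438, 181.5669708251953), 9.431253433227539)
[323 236] [ 0.485 -0.168  0.105]
[324 236] [ 0.488 -0.17   0.104]
[322 237] [ 0.48  -0.171  0.106]
[323 237] [ 0.483 -0.172  0.105]
[324 237] [ 0.485 -0.173  0.105]
[325 237] [ 0.488 -0.174  0.104]
[322 238] [ 0.481 -0.169  0.099]
[323 238] [ 0.481 -0.174  0.104]
[324 238] [ 0.483 -0.177  0.106]
[325 238] [ 0.487 -0.176  0.103]
[326 238] [ 0.487 -0.18   0.107]
[322 239] [ 0.479 -0.172  0.098]
[323 239] [ 0.481 -0.174  0.1  ]
[324 239] [ 0.483 -0.177  0.102]
[325 239] [ 0.484 -0.18   0.104]
[326 239] [ 0.486 -0.183  0.106]
[327 239] [ 0.488 -0.185  0.106]
[322 240] [ 0.48  -0.171  0.092]
[323 240] [ 0.48  -0.177  0.099]
[324 240] [ 0.482 -0.178  0.099]
[325 240] [ 0.484 -0.181  0.101]
[326 240] [ 0.485 -0.184  0.104]
[327 240] [ 0.486 -0.187  0.106]
[328 240] [ 0.489 -0.189  0.106]
[322 241] [ 0.481 -0.169  0.085]
[323 241] [ 0.48  -0.176  0.094]
[324 241] [ 0.481 -0.18   0.097]
[325 241] [ 0.482 -0.183  0.099]
[326 241] [ 0.483 -0.187  0.104
[... 5703 characters left out ...]
 0.099]
[353 266] [ 0.5   -0.293  0.1  ]
[354 266] [ 0.501 -0.296  0.103]
[355 266] [ 0.502 -0.299  0.107]
[356 266] [ 0.505 -0.299  0.103]
[357 266] [ 0.506 -0.301  0.106]
[358 266] [ 0.511 -0.3    0.1  ]
[347 267] [ 0.497 -0.273  0.072]
[348 267] [ 0.498 -0.275  0.074]
[349 267] [ 0.501 -0.276  0.073]
[353 267] [ 0.499 -0.295  0.098]
[354 267] [ 0.501 -0.297  0.1  ]
[355 267] [ 0.5   -0.301  0.106]
[356 267] [ 0.503 -0.302  0.105]
[357 267] [ 0.506 -0.302  0.103]
[347 268] [ 0.497 -0.274  0.069]
[348 268] [ 0.498 -0.277  0.072]
[349 268] [ 0.501 -0.277  0.07 ]
[355 268] [ 0.499 -0.302  0.103]
[356 268] [ 0.503 -0.302  0.101]
[357 268] [ 0.505 -0.304  0.101]
[351 269] [ 0.504 -0.282  0.069]
```

View pics/sc_z.png

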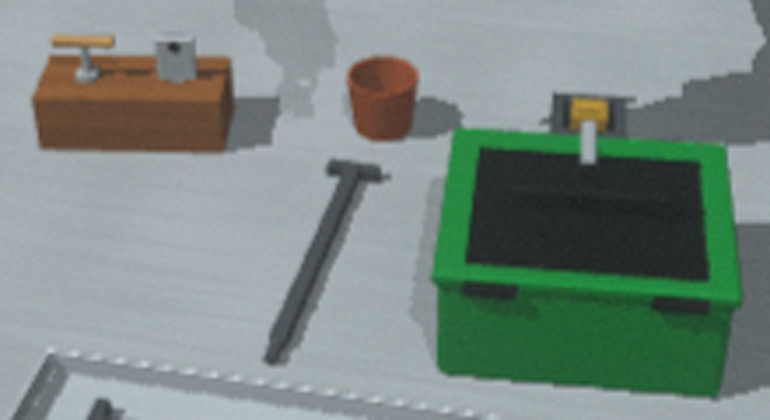

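View pics/si_z.png

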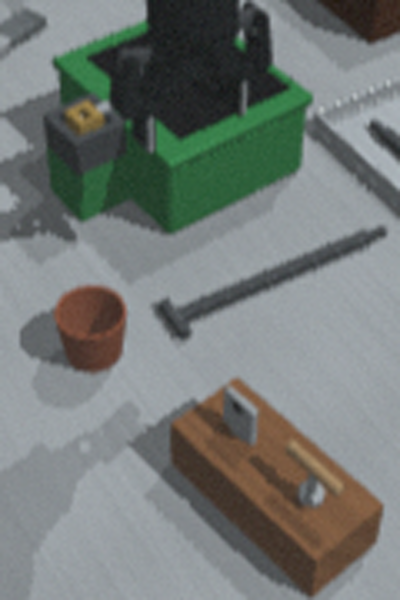

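Run:
```python
from h import *
for n in ("scene","side"):
    q=cv2.imread(f"pics/{n}0.png");m,T=camT(n);D=np.load(f"pics/{n}0.npy")
    uv,P=cloud(m,T,D); hsv=cv2.cvtColor(q,cv2.COLOR_BGR2HSV)[uv[:,1],uv[:,0]].astype(int)
    g=(hsv[:,0]>45)&(hsv[:,0]<75)&(hsv[:,1]>150)&(abs(P[:,2]-.112)<.006)
    print(n,"green top",g.sum(),cv2.minAreaRect((P[g][:,:2]*1000).astype(np.float32)))
    b=(hsv[:,0]>15)&(hsv[:,0]<32)&(hsv[:,1]>120)&(abs(P[:,2]-.118)<.008)
    print("brass",b.sum(),P[b].mean(0),uv[b].mean(0)); 
    if b.sum()>4: print(cv2.minAreaRect((P[b][:,:2]*1000).astype(np.float32)),onplane(m,T,uv[b].mean(0),.118))
```

```text
scene green top 1153 ((525.7343139648438, -536.1800537109375), (1818.736328125, 241.46044921875), 78.8147201538086)
brass 104 [ 0.68131732 -0.17354699  0.11299121] [247.91346154 221.55769231]
((121.61669921875, -908.8310546875), (2252.1689453125, 983.3539428710938), 46.15724182128906) [[ 0.75445743 -0.15151179  0.118     ]]
side green top 2 ((753.1946411132812, 133.6750946044922), (14.644251823425293, 0.0), 157.20249938964844)
brass 58 [0.94323907 0.23645398 0.11694993] [343.48275862 128.68965517]
((1467.3388671875, 504.6661376953125), (1009.13330078125, 1697.298828125), 77.56705474853516) [[0.82943475 0.22082371 0.118     ]]
```

Run:
```python
from h import *
roi={"scene":(340,185,437,285),"side":(255,120,350,195)}; br={"scene":(375,188,402,206),"side":(268,145,295,165)}
for n in ("scene","side"):
    q=cv2.imread(f"pics/{n}0.png");m,T=camT(n);D=np.load(f"pics/{n}0.npy")
    uv,P=cloud(m,T,D); hsv=cv2.cvtColor(q,cv2.COLOR_BGR2HSV)[uv[:,1],uv[:,0]].astype(int)
    I=lambda r:(uv[:,0]>=r[0])&(uv[:,0]<=r[2])&(uv[:,1]>=r[1])&(uv[:,1]<=r[3])
    g=(hsv[:,0]>45)&(hsv[:,0]<75)&(hsv[:,1]>120)&(abs(P[:,2]-.112)<.007)&I(roi[n])
    print(n,"green top",g.sum(),cv2.minAreaRect((P[g][:,:2]*1000).astype(np.float32)))
    b=(hsv[:,0]>12)&(hsv[:,0]<34)&(hsv[:,1]>110)&I(br[n])
    print("brass",b.sum(),P[b].mean(0),uv[b].mean(0),onplane(m,T,uv[b].mean(0),.118))
```

```text
scene green top 1348 ((674.3988647460938, 225.7770233154297), (198.76206970214844, 225.51620483398438), 4.995046138763428)
brass 76 [0.54666143 0.21545051 0.11267886] [387.92105263 196.32894737] [[0.55465935 0.21584473 0.118     ]]
side green top 547 ((672.6809692382812, 218.13375854492188), (193.50503540039062, 226.5126190185547), 5.038620948791504)
brass 59 [0.5476578  0.20780113 0.11599703] [280.05084746 154.86440678] [[0.54655212 0.20547911 0.118     ]]
```

Call:
play_rows(
  rows=[
    [[2, -6, -2], -5, 6],
    [[4, -10, -4], -9.4, 6],
    [[5, -14, -6], -9.4, 6],
    [[5, -18, -6.4], -9.4, 6],
    [[5, -21, -6.4], -9.4, 6],
    [[5, -23.5, -6.4], -9.4, 6],
    [[5, -23.5, -6.4], -9.4, 6],
    [[5, -23.5, -6.4], -9.4, 6],
  ],
)

```text
time: 0.82
ee_pos: [0.4852, -0.237, 0.1806]
tcp_rot: [147.3, 89.9, 156.5]
wrist_force: [0.6, -0.2, -0.5]
opening: 0.0598
```

Run:
```python
from h import *
o=bot.get_obs(); print(o['time'],o['q'].round(1),o['ee_pos'].round(4),R.from_euler('xyz',o['tcp_rot'],degrees=True).as_matrix().round(3))
p,d=bot.camera("wrist"); cv2.imwrite("pics/w1.png",p); np.save("pics/w1.npy",d)
import pickle; pickle.dump(o,open("pics/w1.pkl","wb"))
```

```text
0.8167 [-26.    2.9   2.3  89.4  -0.   54.8] [ 0.4852 -0.237   0.1806] [[-0.001 -0.16   0.987]
 [ 0.     0.987  0.16 ]
 [-1.     0.001 -0.001]]
```

View pics/w1.png

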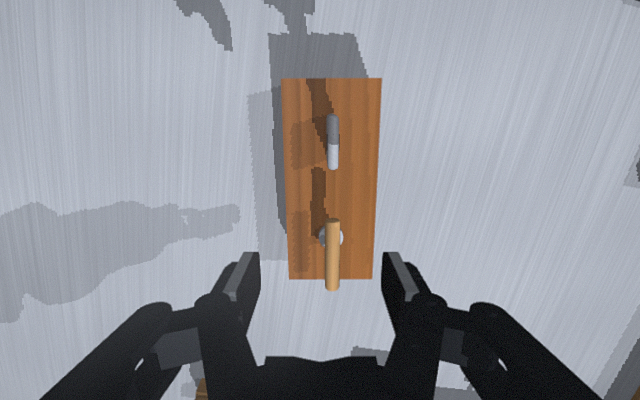

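The wrist view shows the rest's top from (285,78) to (380,278), the key head at about (333,142), and the spike's crossbar at about (332,255). Both line up with the block.

Run:
```python
from h import *
import pickle
o=pickle.load(open("pics/w1.pkl","rb")); p=cv2.imread("pics/w1.png");D=np.load("pics/w1.npy");m,T=camT("wrist",o)
uv,P=cloud(m,T,D)
I=(uv[:,0]>265)&(uv[:,0]<400)&(uv[:,1]>60)&(uv[:,1]<290)
s=I&(abs(P[:,2]-.06)<.003); print("top",s.sum(),P[s][:,2].mean(),cv2.minAreaRect((P[s][:,:2]*1e3).astype(np.float32)))
k=I&(uv[:,0]>320)&(uv[:,0]<346)&(uv[:,1]<180)&(uv[:,1]>100)
for lo,hi in((.07,.085),(.085,.1),(.1,.112)):
    s=k&(P[:,2]>lo)&(P[:,2]<hi); print(lo,s.sum(),P[s].mean(0),cv2.minAreaRect((P[s][:,:2]*1e3).astype(np.float32)))
cv2.imwrite("pics/w1z.png",cv2.resize(p[95:185,290:380],(540,540),interpolation=cv2.INTER_NEAREST))
```

```text
top 16850 0.060027900091438345 ((493.72607421875, -227.37347412109375), (80.48275756835938, 180.78224182128906), 9.447107315063477)
0.07 3 [ 0.48106312 -0.16576502  0.07893155] ((480.86663818359375, -165.9401092529297), (2.651397228240967, 0.18253685534000397), 48.34049987792969)
0.085 10 [ 0.48205661 -0.16561731  0.09162731] ((482.4066162109375, -165.57040405273438), (6.6557722091674805, 1.6686017513275146), 27.383020401000977)
0.1 639 [ 0.48605515 -0.18284153  0.10515747] ((486.5126953125, -183.2139434814453), (8.489980697631836, 37.169395446777344), 9.445755958557129)
```

View pics/w1z.png

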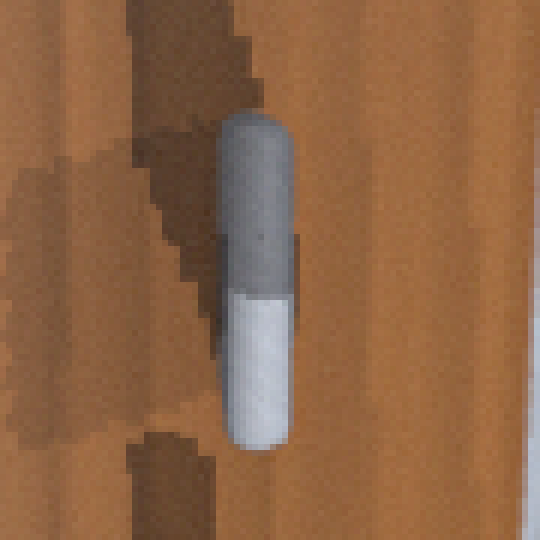

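Call:
play_rows(
  rows=[
    [[0, 1, 0.3], -7, 6],
    [[0, 3, 0.6], -14, 6],
    [[0, 5.3, 1], -21, 6],
    [[0, 5.3, 1], -28, 6],
    [[0, 5.3, 1], -35, 6],
    [[0, 5.3, 1], -42, 6],
    [[0, 5.3, 1], -49, 6],
    [[0, 5.3, 1], -56, 6],
    [[0, 5.3, 1], -63, 6],
    [[0, 5.3, 1], -70, 6],
    [[0, 5.3, 1], -77, 6],
    [[0, 5.3, 1], -84, 6],
  ],
)

```text
time: 1.87
ee_pos: [0.4875, -0.1793, 0.1814]
tcp_rot: [-24.7, 90.0, 69.2]
wrist_force: [0.1, 0.4, -0.1]
opening: 0.0603
```

Call:
play_rows(
  rows=[
    [[0, 0, 0], -7, 6],
    [[0, 0, 0], -14, 6],
    [[0, 0, 0], -21, 6],
    [[0, 0, 0], -28, 6],
    [[0, 0, 0], -35, 6],
    [[0, 0, 0], -42, 6],
    [[0, 0, 0], -49, 6],
    [[0, 0, 0], -56, 6],
    [[0, 0, 0], -63, 6],
    [[0, 0, 0], -70, 6],
    [[0, 0, 0], -77, 6],
    [[0, 0, 0], -84, 6],
  ],
)

```text
time: 2.87
ee_pos: [0.4875, -0.1793, 0.1814]
tcp_rot: [-104.1, 90.0, 73.8]
wrist_force: [0.1, 0.3, 0.4]
opening: 0.0599
```

Call:
play_rows(
  rows=[
    [[0, 0, 0], -7, 5],
    [[0, 0, 0], -12, 5],
    [[0, 0, 0], -12, 5],
    [[0, 0, 0], -12, 5],
  ],
)

```text
time: 3.2
ee_pos: [0.4874, -0.1798, 0.1814]
tcp_rot: [-142.1, 90.0, 47.2]
wrist_force: [0.2, 0.2, 0.1]
opening: 0.0501
```

```bash
cat >> h.py <<'E'
def rel(tx,ty,tz,yaw):
    "shift in tool cm + turn deg from now to the target with tool z at yaw (mod 180)"
    o=bot.get_obs(); M=R.from_euler('xyz',o['tcp_rot'],degrees=True).as_matrix()
    d=M.T@(np.array([tx,ty,tz])-o['ee_pos'])*100
    y=np.degrees(np.arctan2(M[1,2],M[0,2])); t=-(yaw-y); t=(t+90)%180-90
    print("t",o['time'],"q",o['q'].round(1),"pos",o['ee_pos'].round(4),"F",o['wrist_force'].round(1),"open",round(o['opening'],4),"yaw",y.round(2),"xdir",M[:,0].round(4)); print("shift cm",d.round(2),"turn",round(t,2))
E
python3 - <<'E'
from h import *
rel(.4864,-.1834,.066,9.4)
E
```

```text
t 3.2 q [ -20.3    0.    -0.6   89.4    0.  -119.6] pos [ 0.4874 -0.1798  0.1814] F [0.2 0.2 0.1] open 0.0501 yaw -170.66 xdir [ 1.e-04  1.e-04 -1.e+00]
shift cm [11.54  0.34  0.16] turn -0.06
```

Call:
play_rows(
  rows=[
    [[3, 0.3, 0.16], 0, 5],
    [[6, 0.34, 0.16], 0, 5],
    [[8.5, 0.34, 0.16], 0, 5],
    [[10.5, 0.34, 0.16], 0, 4],
    [[11.5, 0.34, 0.16], 0, 3],
    [[11.5, 0.34, 0.16], 0, 2],
    [[11.5, 0.34, 0.16], 0, 2],
    [[11.5, 0.34, 0.16], 0, 2],
  ],
  squeeze=40,
)

```text
time: 3.87
ee_pos: [0.487, -0.1848, 0.0679]
tcp_rot: [150.8, 89.9, -19.8]
wrist_force: [1.6, -0.3, 1.4]
opening: 0.0203
```

Run:
```python
from h import *
rel(.4864,-.1834,.066,9.4)
p,d=bot.camera("wrist"); cv2.imwrite("pics/w2.png",p)
```

```text
t 3.8667 q [ -20.8    0.9  -12.3   76.7    0.  -120.1] pos [ 0.487  -0.1848  0.0679] F [ 1.6 -0.3  1.4] open 0.0203 yaw -170.63 xdir [ 1.9e-03 -7.0e-04 -1.0e+00]
shift cm [ 0.19 -0.14  0.04] turn -0.03
```

View pics/w2.png

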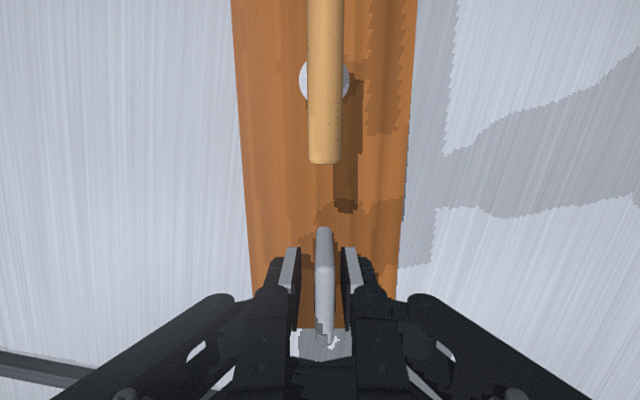

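The key stands between the pads at about (323,285). I'll correct 1.4 mm and close.

Call:
play_rows(
  rows=[
    [[0.1, -0.12, 0.04], 0, 1.6],
    [[0.1, -0.12, 0.04], 0, 1.2],
    [[0.1, -0.12, 0.04], 0, 0.5],
    [[0.1, -0.12, 0.04], 0, 0],
    [[0.1, -0.12, 0.04], 0, 0],
    [[0.1, -0.12, 0.04], 0, 0],
  ],
  squeeze=90,
)

```text
time: 4.42
ee_pos: [0.4859, -0.1836, 0.0661]
tcp_rot: [160.6, 89.9, -10.0]
wrist_force: [-1.3, 0.7, 5.4]
opening: 0.0072
```

Run:
```python
from h import *
rel(.4864,-.1834,.066,9.4)
```

```text
t 4.4167 q [ -20.7    0.8  -12.6   76.6    0.  -120.1] pos [ 0.4859 -0.1836  0.0661] F [-1.3  0.7  5.4] open 0.0072 yaw -170.61 xdir [ 1.1e-03 -2.0e-04 -1.0e+00]
shift cm [ 0.01 -0.02 -0.05] turn -0.01
```

Call:
play_rows(
  rows=[
    [[-1, 0, 0], 0, 0],
    [[-3, 0, 0], 0, 0],
    [[-6, 0, 0], 0, 0],
    [[-9, 0, 0], 0, 0],
    [[-12, 0, 0], 0, 0],
    [[-13.5, 0, 0], 0, 0],
    [[-13.5, 0, 0], 0, 0],
  ],
)

```text
time: 5.0
ee_pos: [0.4867, -0.1841, 0.2048]
tcp_rot: [148.9, 89.7, -21.7]
wrist_force: [0.7, -0.9, -1.6]
opening: 0.0068
```

Run:
```python
from h import *
rel(.545,.257,.2,5)
```

```text
t 5.0 q [-2.070e+01  1.000e-01  2.100e+00  9.160e+01 -0.000e+00 -1.201e+02] pos [ 0.4867 -0.1841  0.2048] F [ 0.7 -0.9 -1.6] open 0.0068 yaw -170.61 xdir [ 0.0054 -0.0022 -1.    ]
shift cm [  0.42 -42.57 -12.94] turn 4.39
```

Call:
play_rows(
  rows=[
    [[0, -2, -0.6], 4.4, 0],
    [[0, -6, -1.8], 4.4, 0],
    [[0, -10, -3], 4.4, 0],
    [[0, -14, -4.2], 4.4, 0],
    [[0, -18, -5.4], 4.4, 0],
    [[0, -22, -6.6], 4.4, 0],
    [[0, -26, -7.9], 4.4, 0],
    [[0, -30, -9.1], 4.4, 0],
    [[0, -34, -10.3], 4.4, 0],
    [[0, -38, -11.5], 4.4, 0],
    [[0, -41, -12.4], 4.4, 0],
    [[0, -42.6, -12.9], 4.4, 0],
  ],
)

```text
time: 6.0
ee_pos: [0.5427, 0.2613, 0.1987]
tcp_rot: [2.2, 89.9, -172.6]
wrist_force: [0.1, -0.3, -1.0]
opening: 0.007
```

Call:
play_rows(
  rows=[
    [[0, 0, 0], 0, 0],
    [[0, 0, 0], 0, 0],
    [[0, 0, 0], 0, 0],
    [[0, 0, 0], 0, 0],
  ],
)

```text
time: 6.33
ee_pos: [0.5432, 0.2566, 0.2002]
tcp_rot: [50.3, 90.0, -124.8]
wrist_force: [0.1, -0.8, -0.9]
opening: 0.0071
```

Run:
```python
from h import *
import pickle
rel(.545,.257,.2,5)
o=bot.get_obs();pickle.dump(o,open("pics/w3.pkl","wb"))
p,d=bot.camera("wrist"); cv2.imwrite("pics/w3.png",p); np.save("pics/w3.npy",d)
p,d=bot.camera("side"); cv2.imwrite("pics/s3.png",cv2.resize(p[60:260,200:400],(600,600),interpolation=cv2.INTER_CUBIC))
```

```text
t 6.3333 q [ 25.3  11.6  14.   92.4  -0.  -69.6] pos [0.5432 0.2566 0.2002] F [ 0.1 -0.8 -0.9] open 0.0071 yaw -175.07 xdir [-3.e-04 -4.e-04 -1.e+00]
shift cm [ 0.02 -0.02 -0.18] turn -0.07
```

View pics/w3.png

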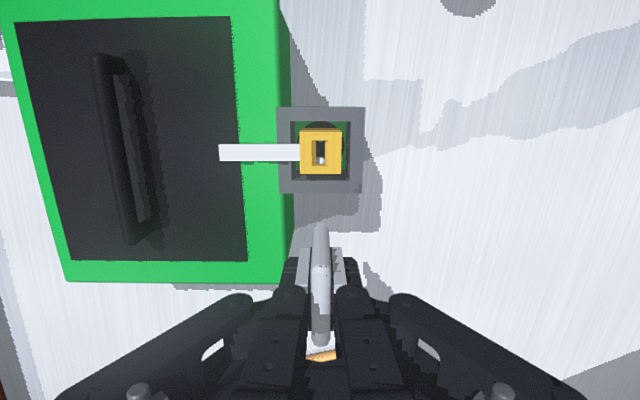

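View pics/s3.png

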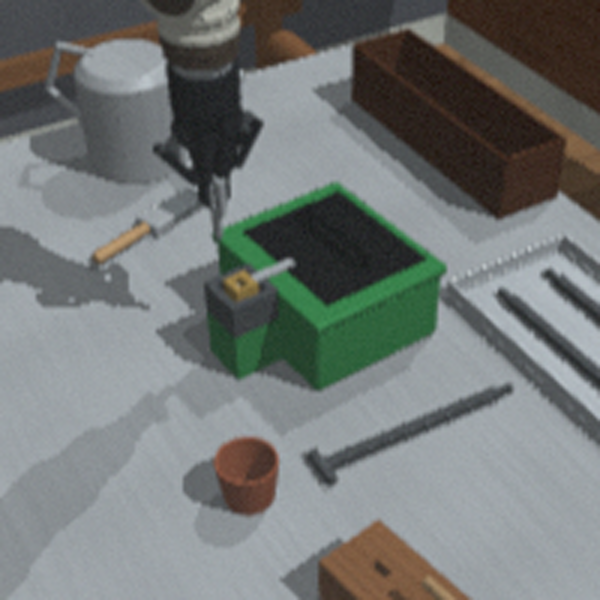

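The wrist view shows the brass plug at about (321,152) with its dark slot, and the catch arm running left to (220,152). The key is held at about (320,285). Next I'll measure the plug.

Run:
```python
from h import *
import pickle
o=pickle.load(open("pics/w3.pkl","rb")); p=cv2.imread("pics/w3.png");D=np.load("pics/w3.npy");m,T=camT("wrist",o)
cv2.imwrite("pics/w3z.png",cv2.resize(p[100:200,270:370],(600,600),interpolation=cv2.INTER_NEAREST))
hsv=cv2.cvtColor(p,cv2.COLOR_BGR2HSV).astype(int)
b=((hsv[...,0]>12)&(hsv[...,0]<34)&(hsv[...,1]>110)).astype(np.uint8); b[:100]=0;b[200:]=0;b[:,:270]=0;b[:,370:]=0
v,u=np.nonzero(b); h=cv2.convexHull(np.c_[u,v].astype(np.float32))[:,0]
W=onplane(m,T,h,.118); r=cv2.minAreaRect((W[:,:2]*1e3).astype(np.float32)); print("brass",r)
uv,P=cloud(m,T,D); sel=b[uv[:,1],uv[:,0]]>0; print("brass depth z",np.percentile(P[sel][:,2],[5,25,50,75,95]), cv2.minAreaRect((P[sel&(P[:,2]>.114)][:,:2]*1e3).astype(np.float32)))
g=(p.max(2)<75); g[:130]=0;g[170:]=0;g[:,:305]=0;g[:,335:]=0
for q in range(136,170): print(q,p[q,306:336].max(1))
s=(abs(P[:,2]-.112)<.003)&(uv[:,0]<300)
print("lid",cv2.minAreaRect((P[s][:,:2]*1e3).astype(np.float32)))
s=(abs(P[:,2]-.115)<.003)&(uv[:,0]<300)&(uv[:,0]>215)&(uv[:,1]>140)&(uv[:,1]<166)&(hsv[uv[:,1],uv[:,0],1]<60)
print("arm",cv2.minAreaRect((P[s][:,:2]*1e3).astype(np.float32)))
```

```text
brass ((548.2596435546875, 212.43222045898438), (30.159286499023438, 32.233497619628906), 4.870112895965576)
brass depth z [0.09318781 0.11697732 0.1177755  0.11831265 0.11902612] ((548.0674438476562, 213.86436462402344), (29.93666648864746, 29.944286346435547), 5.282748222351074)
136 [238 236 232 234 236 235 235 234 234 236 236 235 236 237 236 236 236 236
 237 237 238 237 237 236 237 237 234 233 234 235]
137 [237 236 235 234 234 236 238 239 237 237 239 238 238 237 237 239 239 236
 238 239 238 237 239 238 239 235 233 233 234 234]
138 [238 238 233 235 235 237 237 237 239 237 240 240 240 240 238 237 240 240
 240 238 237 237 238 238 238 238 235 234 232 236]
139 [239 237 233 235 236 235 234 237 237 237 239 240 238 240 237 240 243 239
 236 238 236 237 237 237 238 236 233 236 232 234]
140 [238 237 235 234 236 222 201 196 191 180 159 161 179 179 185 184 181 177
 164 194 207 230 236 237 237 236 235 232 234 236]
141 [238 237 235 236 237 204 162 164 168 129  81  61  76 107 118 117  84  64
  80 148 171 198 233 235 236 236 234 233 235 236]
142 [237 236 236 235 238 202 161 166 174 148  78  50  52
[... 3002 characters left out ...]
36 236 236 236 235 227 229 232 231 230 231 232 230 230 228 230 231
 230 229 228 226 231 238 237 238 234 234 235 235]
167 [236 235 234 234 234 234 236 235 234 235 234 236 233 237 236 236 236 235
 236 237 233 235 235 236 238 235 234 233 234 237]
168 [238 236 234 235 234 235 234 233 234 233 235 234 232 234 234 233 235 234
 232 234 236 233 236 237 238 237 234 236 234 236]
169 [234 238 236 237 233 236 233 232 234 232 234 233 232 232 235 236 235 235
 235 235 236 236 232 236 238 236 235 234 236 238]
lid ((667.3408203125, 228.95028686523438), (209.1497802734375, 217.3945770263672), 4.206629276275635)
arm ((594.49560546875, 218.67333984375), (62.61723327636719, 17.905908584594727), 4.746025085449219)
```

View pics/w3z.png

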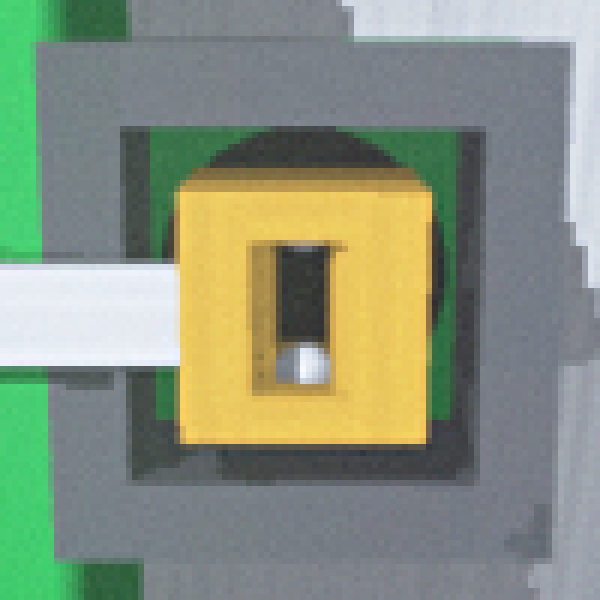

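Run:
```python
from h import *
import pickle
o=pickle.load(open("pics/w3.pkl","rb")); p=cv2.imread("pics/w3.png");D=np.load("pics/w3.npy");m,T=camT("wrist",o)
uv,P=cloud(m,T,D)
M=R.from_euler('xyz',o['tcp_rot'],degrees=True).as_matrix(); Q=(P-o['ee_pos'])@M*1e3
s=(abs(Q[:,2])<9)&(Q[:,0]<40)&(Q[:,0]>-60)&(uv[:,1]>215)
for lo in range(-52,10,4):
    k=s&(Q[:,0]>=lo)&(Q[:,0]<lo+4)
    if k.sum()>3: print(lo,k.sum(),"y",np.percentile(Q[k][:,1],[1,50,99]).round(1),"z",np.percentile(Q[k][:,2],[2,50,98]).round(1))
k=s&(Q[:,0]<-36)&(Q[:,0]>-45)&(abs(Q[:,1])<24); print(cv2.minAreaRect(Q[k][:,1:].astype(np.float32)))
cv2.imwrite("pics/w3k.png",cv2.resize(p[210:370,270:370],(375,600),interpolation=cv2.INTER_NEAREST))
```

```text
-52 263 y [-11.9  10.4  11.9] z [-8.8  4.7  8.6]
-48 406 y [-12.5   1.5  12.7] z [-8.4  4.3  8.6]
-44 414 y [-16.    5.7  16.2] z [-8.3 -0.8  7.9]
-40 1768 y [-17.4   2.9  18.5] z [-6.6 -0.8  5.7]
-36 226 y [ 0.3 10.2 19. ] z [-8.5  0.2  8.6]
-32 223 y [ 9.1 10.1 19.1] z [-8.6  0.   8.7]
-28 189 y [ 9.1 10.4 19.1] z [-8.7  0.   8.5]
-24 164 y [ 9.4 10.2 19.1] z [-8.6  0.1  8.6]
-20 152 y [ 9.2 10.2 19. ] z [-8.7  0.7  8.6]
-16 150 y [ 9.2 10.3 18.9] z [-8.6  0.1  8.8]
-12 132 y [ 9.3 10.2 18.8] z [-8.3 -0.1  8.2]
-8 126 y [ 9.3 10.1 18.9] z [-8.9 -0.1  8.8]
-4 61 y [ 9.5 18.1 19. ] z [-7.5 -0.8  7.5]
0 35 y [16.  18.1 18.8] z [-4.7 -1.3  2.7]
((0.46030330657958984, -2.337191581726074), (37.00782775878906, 17.603849411010742), 12.962691307067871)
```

View pics/w3k.png

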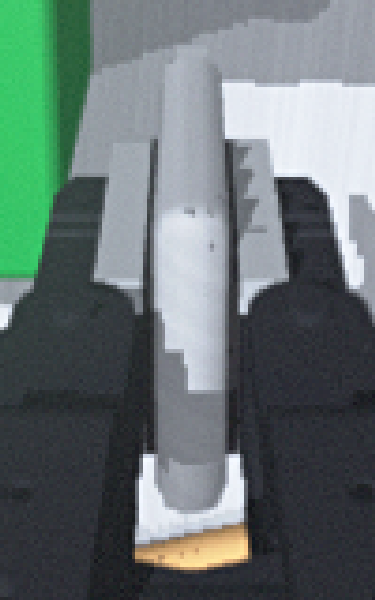

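Run:
```python
from h import *
rel(.5476,.2137,.168,5.1)
```

```text
t 6.4333 q [ 25.3  11.5  14.   92.4  -0.  -69.6] pos [0.5434 0.2567 0.2006] F [0.5 0.7 0.2] open 0.0068 yaw -175.08 xdir [ 3.e-04  0.e+00 -1.e+00]
shift cm [ 3.26  4.32 -0.05] turn -0.18
```

Call:
play_rows(
  rows=[
    [[0, 1.5, 0], -0.2, 0],
    [[0, 3, 0], -0.2, 0],
    [[0, 4, 0], -0.2, 0],
    [[1, 4.3, -0.05], -0.2, 0],
    [[2.2, 4.3, -0.05], -0.2, 0],
    [[3.2, 4.3, -0.05], -0.2, 0],
    [[3.2, 4.3, -0.05], -0.2, 0],
    [[3.2, 4.3, -0.05], -0.2, 0],
  ],
)

```text
time: 7.1
ee_pos: [0.5471, 0.2148, 0.1674]
tcp_rot: [13.6, 89.9, -161.2]
wrist_force: [-0.1, -0.2, -0.2]
opening: 0.0069
```

Run:
```python
from h import *
rel(.5476,.2137,.164,5.1)
p,d=bot.camera("side"); cv2.imwrite("pics/s4.png",cv2.resize(p[110:190,230:330],(800,600),interpolation=cv2.INTER_CUBIC))
p,d=bot.camera("wrist"); cv2.imwrite("pics/w4.png",p)
```

```text
t 7.1 q [ 21.4   9.4   7.9  88.6   0.  -73.8] pos [0.5471 0.2148 0.1674] F [-0.1 -0.2 -0.2] open 0.0069 yaw -174.81 xdir [-1.5e-03 -5.0e-04 -1.0e+00]
shift cm [ 0.34  0.12 -0.04] turn 0.09
```

View pics/s4.png

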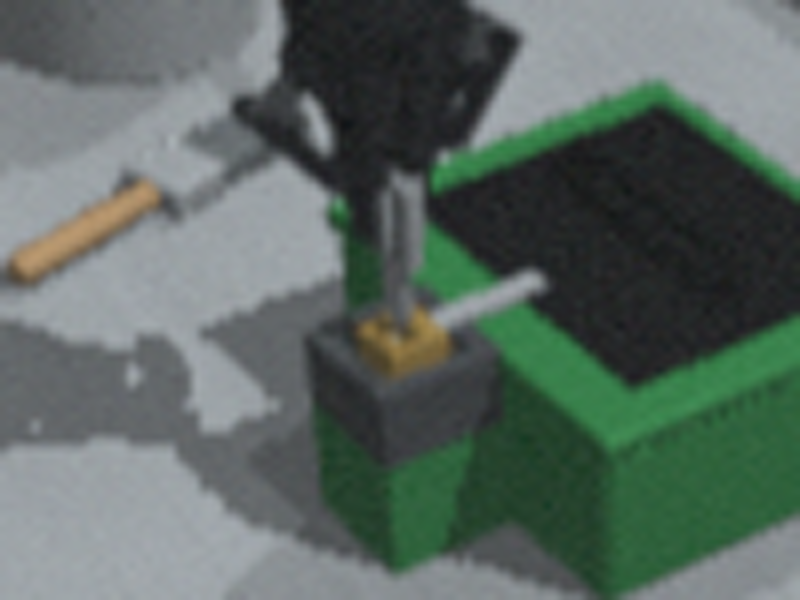

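View pics/w4.png

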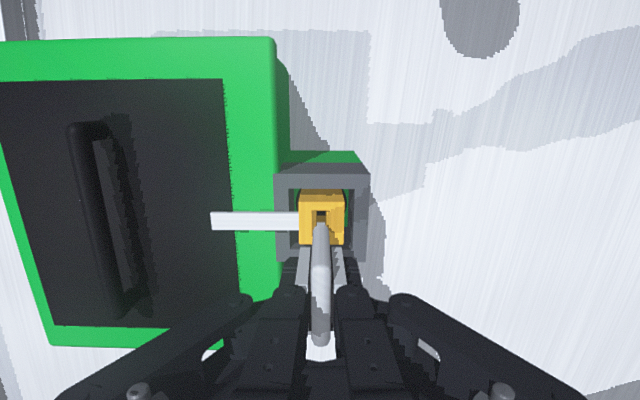

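The key tip stands over the slot in both views. I'll descend slowly.

Call:
play_rows(
  rows=[
    [[0.2, 0.06, 0], 0, 0],
    [[0.4, 0.06, 0], 0, 0],
    [[0.6, 0.06, 0], 0, 0],
    [[0.8, 0.06, 0], 0, 0],
    [[0.9, 0.06, 0], 0, 0],
    [[0.9, 0.06, 0], 0, 0],
  ],
  squeeze=110,
)

```text
time: 7.7
ee_pos: [0.5475, 0.2144, 0.1589]
tcp_rot: [19.6, 90.0, -155.2]
wrist_force: [-0.0, 0.6, -0.5]
opening: 0.0067
```

Run:
```python
from h import *
rel(.5476,.2137,.124,5.1)
```

```text
t 7.7 q [ 21.4   9.4   6.9  87.6  -0.  -73.8] pos [0.5475 0.2144 0.1589] F [-0.   0.6 -0.5] open 0.0067 yaw -174.8 xdir [-4.e-04 -2.e-04 -1.e+00]
shift cm [ 3.49  0.07 -0.01] turn 0.1
```

Call:
play_rows(
  rows=[
    [[0.15, 0.03, 0], 0, 0],
    [[0.3, 0.03, 0], 0, 0],
    [[0.45, 0.03, 0], 0, 0],
    [[0.6, 0.03, 0], 0, 0],
    [[0.75, 0.03, 0], 0, 0],
    [[0.9, 0.03, 0], 0, 0],
  ],
)

```text
time: 8.2
ee_pos: [0.5476, 0.2141, 0.1501]
tcp_rot: [6.7, 90.0, -168.1]
wrist_force: [-0.2, -0.5, -1.0]
opening: 0.0066
```

Call:
play_rows(
  rows=[
    [[0.12, 0, 0], 0, 0],
    [[0.25, 0, 0], 0, 0],
    [[0.37, 0, 0], 0, 0],
    [[0.5, 0, 0], 0, 0],
  ],
)

```text
time: 8.53
ee_pos: [0.548, 0.2134, 0.1461]
tcp_rot: [142.0, 89.9, -32.9]
wrist_force: [0.3, -7.0, 9.1]
opening: 0.0064
```

Call:
play_rows(
  rows=[
    [[0.12, 0, 0], 0, 0],
    [[0.25, 0, 0], 0, 0],
    [[0.37, 0, 0], 0, 0],
    [[0.5, 0, 0], 0, 0],
  ],
)

```text
time: 8.87
ee_pos: [0.5482, 0.213, 0.1412]
tcp_rot: [133.0, 89.8, -41.9]
wrist_force: [0.8, -7.7, 2.0]
opening: 0.0071
```

Call:
play_rows(
  rows=[
    [[0.12, 0, 0], 0, 0],
    [[0.25, 0, 0], 0, 0],
    [[0.37, 0, 0], 0, 0],
    [[0.5, 0, 0], 0, 0],
  ],
)

```text
time: 9.2
ee_pos: [0.548, 0.2133, 0.1357]
tcp_rot: [125.4, 89.9, -49.4]
wrist_force: [1.1, -4.6, 3.7]
opening: 0.0069
```

Call:
play_rows(
  rows=[
    [[0.12, 0, 0], 0, 0],
    [[0.25, 0, 0], 0, 0],
    [[0.37, 0, 0], 0, 0],
    [[0.5, 0, 0], 0, 0],
  ],
)

```text
time: 9.53
ee_pos: [0.5481, 0.2143, 0.1316]
tcp_rot: [-155.3, 89.9, 29.9]
wrist_force: [-0.1, -1.3, 5.7]
opening: 0.0069
```

Call:
play_rows(
  rows=[
    [[0.12, 0, 0], 0, 0],
    [[0.25, 0, 0], 0, 0],
    [[0.37, 0, 0], 0, 0],
    [[0.45, 0, 0], 0, 0],
  ],
)

```text
time: 9.87
ee_pos: [0.548, 0.2145, 0.1266]
tcp_rot: [-147.5, 89.9, 37.7]
wrist_force: [-0.4, -0.0, 5.0]
opening: 0.0067
```

Run:
```python
from h import *
rel(.5476,.2137,.124,5.1)
```

```text
t 9.8667 q [ 21.4   9.3   3.3  83.9   0.  -73.8] pos [0.548  0.2145 0.1266] F [-0.4 -0.   5. ] open 0.0067 yaw -174.79 xdir [ 0.0016  0.0012 -1.    ]
shift cm [0.26 0.08 0.05] turn 0.11
```

Both pins seem to be passing. Next I'll seat the head on the lock face.

Call:
play_rows(
  rows=[
    [[0.1, 0, 0], 0, 0],
    [[0.2, 0, 0], 0, 0],
    [[0.3, 0, 0], 0, 0],
    [[0.35, 0, 0], 0, 0],
    [[0.35, 0, 0], 0, 0],
  ],
)

```text
time: 10.28
ee_pos: [0.5479, 0.2145, 0.124]
tcp_rot: [-152.8, 89.9, 32.4]
wrist_force: [-2.2, 0.8, 13.8]
opening: 0.0066
```

Run:
```python
from h import *
rel(.5476,.2137,.124,5.1)
p,d=bot.camera("side"); cv2.imwrite("pics/s5.png",cv2.resize(p[110:190,230:330],(800,600),interpolation=cv2.INTER_CUBIC))
```

```text
t 10.2833 q [ 21.4   9.3   3.   83.5   0.  -73.8] pos [0.5479 0.2145 0.124 ] F [-2.2  0.8 13.8] open 0.0066 yaw -174.79 xdir [ 0.002   0.0013 -1.    ]
shift cm [-0.    0.07  0.04] turn 0.11
```

View pics/s5.png

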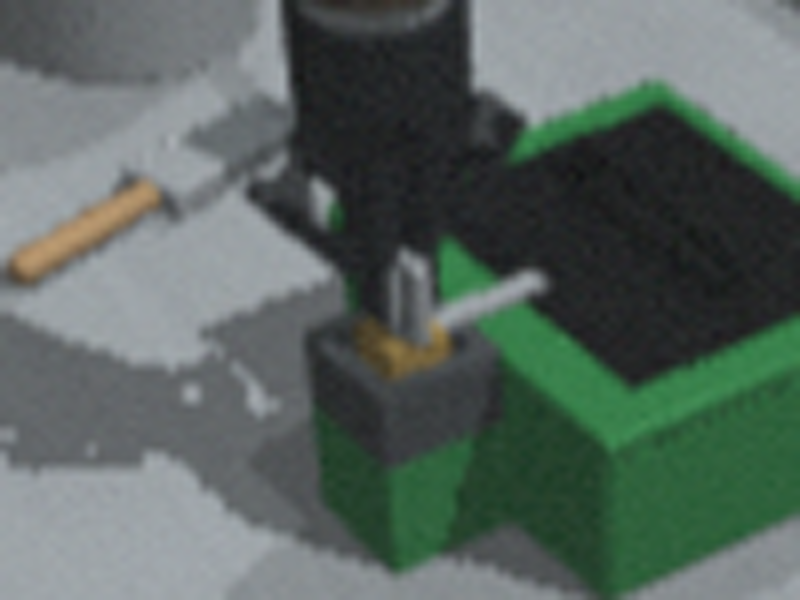

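Call:
play_rows(
  rows=[
    [[0.08, 0, 0], 0, 0],
    [[0.15, 0, 0], 0, 0],
    [[0.15, 0, 0], 0, 0],
  ],
)

```text
time: 10.58
ee_pos: [0.548, 0.2145, 0.1239]
tcp_rot: [-156.7, 89.8, 28.5]
wrist_force: [-5.7, -1.2, 22.8]
opening: 0.0068
```

Call:
play_rows(
  rows=[
    [[0.08, 0, 0], 0, 0],
    [[0.15, 0, 0], 0, 0],
    [[0.15, 0, 0], 0, 0],
  ],
)

```text
time: 10.83
ee_pos: [0.5481, 0.2145, 0.1237]
tcp_rot: [-158.2, 89.7, 27.0]
wrist_force: [-8.9, -3.7, 30.9]
opening: 0.0069
```

Run:
```python
from h import *
o=bot.get_obs();m,T=camT("wrist",o)
p,D=bot.camera("wrist"); cv2.imwrite("pics/w6.png",p)
uv,P=cloud(m,T,D); M=R.from_euler('xyz',o['tcp_rot'],degrees=True).as_matrix(); Q=(P-o['ee_pos'])@M*1e3
s=(abs(Q[:,2])<3)&(abs(Q[:,1])<16)&(Q[:,0]<-30)&(Q[:,0]>-44)
print("head top z",np.median(P[s][:,2]),np.median(Q[s][:,0]))
hsv=cv2.cvtColor(p,cv2.COLOR_BGR2HSV)[uv[:,1],uv[:,0]].astype(int)
b=(hsv[:,0]>12)&(hsv[:,0]<34)&(hsv[:,1]>110)&(abs(P[:,2]-.118)<.006)&(abs(Q[:,2])<25)
print("brass z",np.median(P[b][:,2]),b.sum())
o3=__import__('pickle').load(open("pics/w3.pkl","rb"));m,T=camT("wrist",o3);uv,P=cloud(m,T,np.load("pics/w3.npy"));M=R.from_euler('xyz',o3['tcp_rot'],degrees=True).as_matrix();Q=(P-o3['ee_pos'])@M*1e3
s=(abs(Q[:,2])<3)&(abs(Q[:,1])<16)&(Q[:,0]<-30)&(Q[:,0]>-44);print("before",np.median(Q[s][:,0]))
```

```text
head top z 0.16331582297171904 -39.57080712506216
brass z 0.11786462925336541 1064
before -39.47684410126584
```

View pics/w6.png

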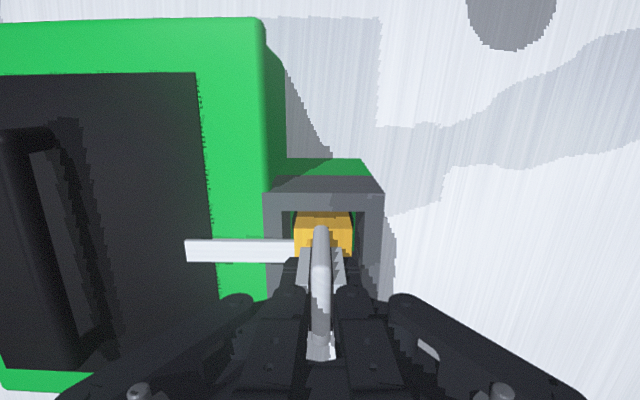

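The head is seated: its top is at 0.163–0.164 and the lock face at 0.118, and pushing harder no longer moves it down. Now I'll turn clockwise, easing the push slightly.

Call:
play_rows(
  rows=[
    [[-0.08, 0, 0], 5, 0],
    [[-0.08, 0, 0], 10, 0],
    [[-0.08, 0, 0], 15, 0],
    [[-0.08, 0, 0], 20, 0],
    [[-0.08, 0, 0], 25, 0],
    [[-0.08, 0, 0], 30, 0],
  ],
)

```text
time: 11.38
ee_pos: [0.5488, 0.2141, 0.1238]
tcp_rot: [-143.7, 89.7, 11.2]
wrist_force: [-3.1, -5.1, 24.2]
opening: 0.0067
```

Run:
```python
from h import *
rel(.548,.2137,.1237,5.1); print(bot.get_obs()['torque'])
```

```text
t 11.3833 q [ 21.3   9.2   2.8  83.3  -0.1 -43.6] pos [0.5488 0.2141 0.1238] F [-3.1 -5.1 24.2] open 0.0067 yaw 154.94 xdir [ 0.0052  0.001  -1.    ]
shift cm [0.01 0.07 0.05] turn -30.16
[-1.01263485  0.680428    0.0908249 ]
```

Call:
play_rows(
  rows=[
    [[0, 0, 0], 6, 0],
    [[0, 0, 0], 12, 0],
    [[0, 0, 0], 18, 0],
    [[0, 0, 0], 24, 0],
    [[0, 0, 0], 30, 0],
    [[0, 0, 0], 36, 0],
    [[0, 0, 0], 42, 0],
    [[0, 0, 0], 48, 0],
    [[0, 0, 0], 54, 0],
    [[0, 0, 0], 60, 0],
    [[0, 0, 0], 66, 0],
    [[0, 0, 0], 70, 0],
  ],
)

```text
time: 12.38
ee_pos: [0.5489, 0.2122, 0.1238]
tcp_rot: [-109.7, 89.7, -24.9]
wrist_force: [-3.5, -14.3, 26.2]
opening: 0.0069
```

Run:
```python
from h import *
rel(.548,.2137,.1237,5.1); print(bot.get_obs()['torque'])
p,d=bot.camera("wrist"); cv2.imwrite("pics/w7.png",p)
p,d=bot.camera("side"); cv2.imwrite("pics/s7.png",cv2.resize(p[110:190,230:330],(800,600),interpolation=cv2.INTER_CUBIC))
p,d=bot.camera("scene"); cv2.imwrite("pics/sc7.png",cv2.resize(p[165:285,220:440],(770,420),interpolation=cv2.INTER_CUBIC))
```

```text
t 12.3833 q [21.3  9.2  2.8 83.4 -0.2 26.5] pos [0.5489 0.2122 0.1238] F [ -3.5 -14.3  26.2] open 0.0069 yaw 84.79 xdir [ 0.0055 -0.0025 -1.    ]
shift cm [0.01 0.11 0.14] turn 79.69
[-3.02184799  0.71429252  0.05707473]
```

View pics/w7.png

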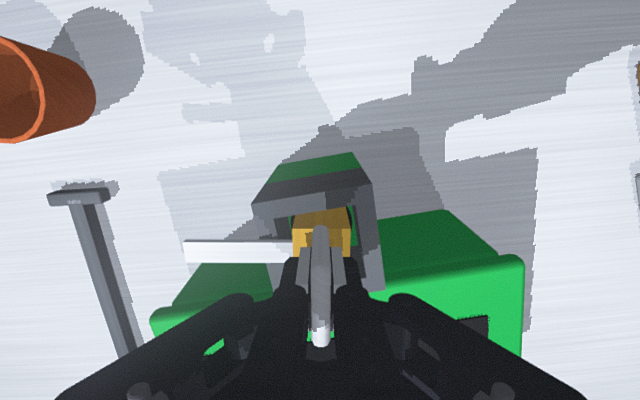

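View pics/s7.png

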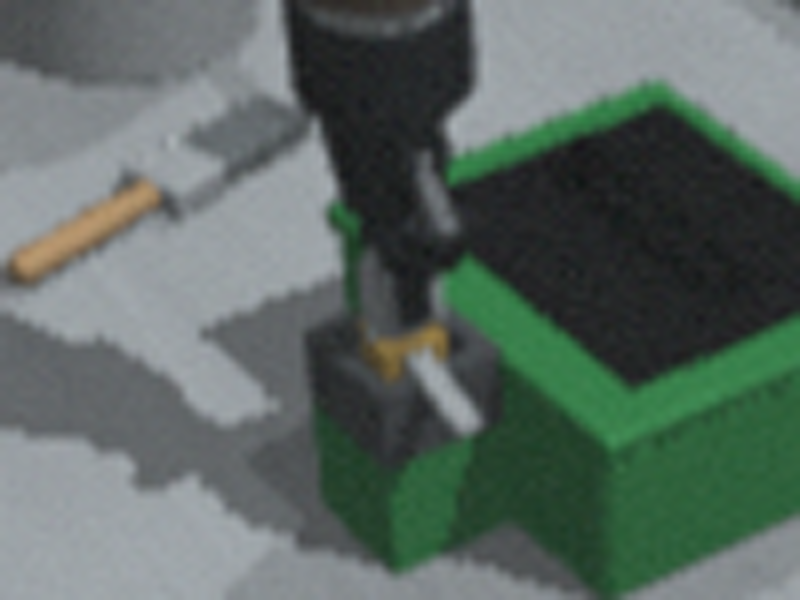

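View pics/sc7.png

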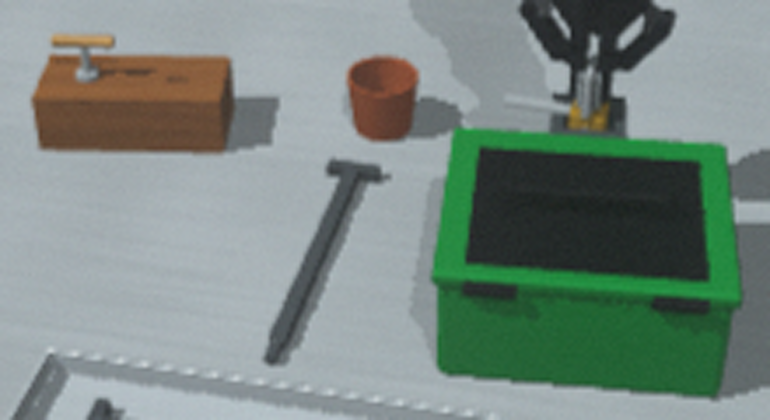

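```bash
cat > ang.py <<'E'
from h import *
o=bot.get_obs();m,T=camT("wrist",o)
p,D=bot.camera("wrist"); cv2.imwrite("pics/w8.png",p)
uv,P=cloud(m,T,D); hsv=cv2.cvtColor(p,cv2.COLOR_BGR2HSV)[uv[:,1],uv[:,0]].astype(int)
r=np.hypot(P[:,0]-.548,P[:,1]-.2137)
s=(abs(P[:,2]-.115)<.004)&(r>.03)&(r<.08)&(hsv[:,1]<40)&(hsv[:,2]>190)&(uv[:,1]<300)
vx,vy,x0,y0=cv2.fitLine(P[s][:,:2].astype(np.float32),cv2.DIST_HUBER,0,.001,.001).ravel()
a=np.degrees(np.arctan2(vy,vx)); print(s.sum(),"arm line",a,"mean",P[s].mean(0),"rmax",r[s].max(),"plug turn",5.0-(a if a<0 else a-180))
d=P[s].mean(0)[:2]-[.548,.2137];print("dir via centre",np.degrees(np.arctan2(d[1],d[0])))
s=(abs(P[:,2]-.1635)<.004)&(np.hypot(P[:,0]-o['ee_pos'][0],P[:,1]-o['ee_pos'][1])<.016)&(uv[:,1]<350); print("head z",np.median(P[s][:,2]))
print(o['time'],o['wrist_force'],o['ee_pos'])
E
python3 ang.py
```

```text
1663 arm line 84.73304 mean [0.54355072 0.16232736 0.11520849] rmax 0.07460579026781297 plug turn 100.26696
dir via centre -94.94992116871262
head z 0.16303702232968034
12.5333 [ -3.09671966 -13.93128269  27.36577758] [0.54893199 0.21226785 0.1238267 ]
```

Call:
play_rows(
  rows=[
    [[0, 0, -0.05], -1, 0],
    [[0, 0, -0.1], -1, 0],
    [[0, 0, -0.15], -1, 0],
    [[0, 0, -0.15], -1, 0],
    [[0, 0, -0.15], -1, 0],
    [[0, 0, -0.15], -1, 0],
  ],
)

```text
time: 13.08
ee_pos: [0.5489, 0.212, 0.1239]
tcp_rot: [-85.3, 89.7, 0.8]
wrist_force: [-1.5, -6.7, 24.3]
opening: 0.0065
```

```bash
python3 ang.py
```

```text
1675 arm line 85.75163 mean [0.54447876 0.16228718 0.11527366] rmax 0.07446460129933856 plug turn 99.24837
dir via centre -93.91804555051732
head z 0.1630720044993001
13.0833 [-1.48074354 -6.71469422 24.25604481] [0.54894811 0.21204392 0.12388303]
```

Plug turn is stable at about 99°, the head is seated under a 24 N push, and the key is gripped. I'm handing in the job.

Run:
```python
from h import *
print(bot.job_done()); o=bot.get_obs(); print(o['time'],o['ee_pos'],o['wrist_force'])
```

```text
the job is handed in; nothing more can be done
None
the job is handed in; nothing more can be done
```

I pulled the flat key out of the rest and pushed it blade-down past both pins until its head sat on the lock face. Only then did I turn it clockwise. I handed the job in at about 13.1 s, still gripping the key and holding it turned and pressed in.

- **Fully in:** before the turn, the head top measured about 0.163 m and the lock face 0.118 m, against the head's height of 46 mm. That makes it seated to within about 1 mm. Pushing harder raised the force but did not move the key down. After the turn the head was still at 0.163 m, with about 24 N pressing down.
- **Turned:** the wrist camera put the catch arm at about 99° from its rest position. It points along -y, off the lid. The side and scene pictures, taken about 1° before the final pose, also show it off the lid.
- **Other things:** the spike was still in the rest, and the pot and peg looked undisturbed in the last scene picture. The brush looked unmoved in the side view. I did not check the mallet again after the start.
- **Forces:** at my readings, the wrist force stayed below about 33 N.

None of these checks failed or disagreed. I did not read the pin positions directly; the blade going in to full depth is my evidence that both pins moved aside.

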